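# Set the mixer knob to its mark and clip the guard cover over it

### The job

Turn the knob on top of the small white bench mixer until its pointer stands at the raised triangular mark, then take the clip cover by its fin and press it down over the knob until both side catches snap into the cover's windows. Keep pressing the cover firmly down against its rubber seal: finish while still holding and pressing it, without letting go, and leave the cup, label roll, timer and forceps where they are.

Things in the scene. Friction and masses are not known exactly. Their poses are not given: they have to be found in the camera images.
- mixer: Bench mixer, fixed: white box 110 (its x) x 96 (its y) x 40 mm high, dark display on its front (-x) face. Origin: centre of its underside, on the worktop. Centred on the box top stands a grey boss with the knob on it; round the boss foot lies a black rubber seal.
- boss_top (a point): Centre of the top of the grey boss, 26 mm above the box top, 66 mm above the worktop. The boss is 72 (mixer x) x 56 (mixer y) mm; its upper 13 mm taper to 61 x 45 mm.
- seal: Black rubber frame round the boss foot, 88 x 72 mm outside, its top 4 mm above the box top (44 mm above the worktop); springy: gives about 4 N per mm, at most 3.5 mm. Origin at the centre of its underside, level with the box top.
- catch_l (a joint): Spring catch in the boss's +y side: a steel nose 17 mm wide (x), tip 4.5 mm out from the boss side and 10 mm above the box top. Value: metres pushed in, 0 = fully out; about 3 N at first, 1.2 N per mm more.
- catch_r (a joint): The same catch in the -y side.
- knob (a joint): Angle of the black knob on the boss (rad). 0: the pointer stands at the mark; grows anticlockwise seen from above; it starts negative (between -1.4 and -0.6, so turn it anticlockwise); stops at -1.6 and +0.7. Stays where it is left (friction 0.05 N m).
- knob_grip (a point): On the knob's axis, half way up its grip bar. The bar is 34 mm long along the pointer direction, 10 mm wide and 17 mm high; it stands on a disc of 29 mm diameter, 4.5 mm thick; the bar's top is 21 mm above the boss top (87 mm above the worktop). This point is 12.5 mm above the boss top. The point's -x axis is the pointer direction.
- pointer (a point): Tip of the knob's wedge-shaped pointer, 22.5 mm from the knob axis (white line along the bar's top on that side).
- mark (a point): Tip of the small raised white triangle on the boss top, 24.5 mm from the knob axis toward the mixer's front (-x): the index mark. The other white lines are plain scale ticks.
- cover: Loose plain grey clip cover: a cap 82 (its x) x 66 (its y) x 53 mm high plus a fin on top, open below, walls 3.5 mm (inside 75 x 59 mm, 49 mm deep), about 0.12 kg, standing mouth down on the worktop. Origin: centre of its lower rim. It fits over the boss with its x along the mixer's x, either way round, 1.5 mm play per side.
- cover_window (a point): Middle of the window in the cover's +y wall (another in the -y wall): 28 mm wide, 3 to 18 mm above the rim. Pressed down, the lip below meets the catches with the rim about 13 mm above the box top (10 to 20 N in all); the force drops at about 8 mm and they spring out into the windows by 5 mm. The rim meets the seal at 4 mm; unpressed it rests near 3 mm; fully pressed 0.5 mm.
- cover_fin (a point): Middle of the upright grip fin on the cover's top: fin 50 mm along the cover's x, 12 mm thick along its y, from 53 to 81 mm above the rim. This point is 66 mm above the rim.
- cup: Bystander: lidded sample cup, 64 mm wide, 66 mm high, origin at underside centre. Leave alone.
- label_roll: Bystander: roll of white labels, 72 mm wide, 32 mm high, lying flat, origin at underside centre. Leave alone.
- timer: Bystander: white timer 58 x 66 x 19 mm, origin at underside centre. Leave alone.
- forceps: Bystander: steel forceps 16 x 126 x 8 mm lying flat, origin at underside centre. Leave alone.

How it is judged:
On the way, in this order (a step that is already met when the one before it is completed fails the run):
1. the knob's pointer stands at the mark (value of joint knob between -0.12 and 0.12 rad), for 0.3 s.
2. the cover has snapped home over the boss (z of cover in the frame of mixer between 0.037 and 0.0445 m and horizontal distance between cover and mixer below 0.005 m and angle between the x axis of cover and the x axis of mixer, either way round below 0.12 rad and angle between cover's own z axis and vertical below 0.06 rad), for 0.2 s.
At the end, for the whole second after the job is handed in: Knob within 0.12 rad of its mark; cover snapped home over the boss (rim at most 4.5 mm above the box top, 5 mm off centre, 0.12 rad off square, 0.06 rad off level), still held by the fingers and pressed on the seal with more than 6 N (2 to 3 N if not pressed) (all of step 1 and all of step 2 and contact force between cover and seal above 6 N and contact force between the fingers and cover above 3 N); the arm keeps its last pose, push and grip.
It fails at once if a bystander (cup, label roll, timer or forceps) is moved by more than 3 cm (distance of any of cup, label_roll, timer, forceps from where it was at the start of the episode above 0.03 m).
It also fails if it takes over 58 s, if anything falls off the work surface, if the arm or the gripper's body presses on something with over 40 N, if the wrist force passes 120 N, or if a joint passes its speed limit or range.

### The arm

A 6-joint arm with a two-finger parallel gripper is mounted at the origin on a cart in front of the work surface, level with it; the furniture and walls round the work are solid. World frame = base frame: x ahead of the robot, y to its left, z up, the work surface at z = 0. Lengths are in m, angles in rad, forces in N, time in s.
With the tool pointing down it reaches from about 0.35 to 0.85 m from the base axis. Payload 8.1 kg.
Tool frame: the origin (TCP) lies midway between the tips of the shut fingers; the grasp point (between the pads) lies bot.tcp_to_grasp behind it (bot.tcp_to_grasp is the distance from the TCP to the grasp point, in m); z points along the fingers, y is the line along which they close (so a half turn about z gives the same grasp; the last joint's range is limited). The gripper opens to 85 mm and grips with 20 to 120 N. Pads are 22 mm wide; open, the fingers measure 114 mm over their backs; the gripper's body (76 mm by 85 mm) begins 54 mm behind the grasp point. The pads swing forward as they close: fully open they stand 13 mm farther back than shut.
Start: joints at [-1.433, 0.13, 1.488, -0, 1.523, -0.085], TCP at [0.133, -0.585, 0.231] pointing down, gripper open.
Joint ranges: [-2.96, 2.96], [-0.89, 2.26], [0.02, 2.5], [-1.34, 4.48], [0, 2.73], [-2.66, 2.66]. Speed limits (rad/s): [2.39, 2.39, 2.79, 3.14, 3.14, 3.14].

### API

Orientations are given as [roll, pitch, yaw] about the fixed x, y, z axes, in that order (R = Rz(yaw) Ry(pitch) Rx(roll)).
In Python, from bench import bot, cams, search_frame, mark_of, monitor gives the robot as it stands. Calls block until the motion is done:
- bot.move_pose(position, orientation): joint-space move of the TCP to a pose.
- bot.move_linear(position, vel=0.15, rot=None, guard=None): straight line of the TCP; rot=None keeps the orientation; vel is the mean speed in m/s. With guard (N) it stops when the force on the tool has changed by that much, and returns True; else False.
- bot.set_joints(angles): joint-space move.
- bot.grip(opening, newtons=None): opening from 0.0 (shut) to 1.0 (fully open); newtons is the grip in N (None keeps the last); returns when the fingers have stopped.
- bot.sleep(seconds).
- bot.inverse_kinematics(position, orientation): joint angles nearest the present ones, or None.
- cams.get_image(name): name is "scene" or "top"; returns a dict with "frame" (400x640x3 uint8, red, green, blue), "depth" (400x640 float32, m along the optical axis (not along the pixel's ray), 0 where there is no reading), "camera_matrix" (3x3 intrinsics, pixels), "R" (3x3) and "t" (3): a world point X has camera coordinates R X + t. Camera axes: x right, y down, z forward; pixel columns grow to the right and rows downward; lengths in m; the calibration is good to about 2 mm. A picture is of the moment at which its call begins.
A pose or a line that the arm cannot do raises bot.IKError and nothing moves.
- bot.hand_in(): hands the job in; it is judged then, once.
Trained networks look in a picture, given as the dict that the camera call returned (one of the last four; its "shot" number tells which), for a name from the list of things; names that differ only in an ending like _2 or _b are one class to them, and where a whole thing is asked for, a point or a joint stands for the part that bears it (a point fixed in the world has none). Each returns a list of dicts, best first, with "score" (0 to 1); they miss things now and then, are a little off and sometimes report something else, mostly with a low value. They report only what shows in the picture. A call takes as long as a camera call.
- search_frame(picture, label): "extent" ([left, top, right, bottom] in pixels, round what is visible of it).
- mark_of(picture, label): "centre" ([column, row] in pixels: a listed point, or the origin of a listed thing).
Readings, each from a call of its own:
- monitor.get_clock(): time.
- monitor.get_joint_positions(): joint angles.
- monitor.get_qvel(): joint speeds.
- monitor.get_joint_torque(): joint torques, N m.
- monitor.get_tool_pos(): TCP position.
- monitor.get_orientation(): TCP orientation.
- monitor.get_contact_force(): force on the tool from outside, world axes, zero at the start.
- monitor.get_torque(): the same for the moment, N m.
- monitor.get_gripper_width(): opening from 0.0 (shut) to 1.0 (fully open).
- monitor.get_grip_force(): force on a finger pad.
Only numpy, scipy, OpenCV 4.12 (cv2) and the standard library are available. Lean on these libraries where they do the work, as an engineer would, in place of code of your own. Each camera call takes 0.05 s, during which the arm holds its last target. There are 200 camera calls.

## Working session

There is one attempt and no reset: what is moved stays moved. The work goes in short steps, each a Python script; the robot and the scene stay as the last script left them, time stands still between calls to the robot, and variables do not carry over. Pictures are saved under pics/ and viewed, at most 10 in all, crops included, and the job is handed in when it is done.

```bash
mkdir -p pics
cat > h.py <<'E'
import numpy as np, cv2
from bench import bot, cams, search_frame, mark_of, monitor
def ray(p,uv,z):
    "world point where pixel ray meets plane z"
    K,R,t=map(np.array,(p["camera_matrix"],p["R"],p["t"]))
    d=R.T@np.linalg.solve(K,[uv[0],uv[1],1.]); c=-R.T@t
    return c+d*(z-c[2])/d[2]
def cloud(p):
    K,R,t=map(np.array,(p["camera_matrix"],p["R"],p["t"]))
    v,u=np.mgrid[:400,:640]; d=p["depth"]
    P=np.stack([(u-K[0,2])*d/K[0,0],(v-K[1,2])*d/K[1,1],d],-1)
    W=(P-t)@R; W[d==0]=np.nan
    return W
def save(p,n): cv2.imwrite(f"pics/{n}.png",cv2.cvtColor(p["frame"],cv2.COLOR_RGB2BGR))
E
python3 - <<'E'
from h import *
np.set_printoptions(precision=4,suppress=True)
Z=dict(mixer=0,boss_top=.066,knob_grip=.0785,pointer=.08,mark=.067,cover=0,cover_fin=.066,cup=0,label_roll=0,timer=0,forceps=0)
for n in("top","scene"):
    p=cams.get_image(n); save(p,n+"0")
    print(n, -np.array(p["R"]).T@p["t"])
    for k in Z:
        for m in mark_of(p,k)[:2]: print(k,np.round(m["centre"],1),round(m["score"],2),ray(p,m["centre"],Z[k]))
print(bot.tcp_to_grasp, monitor.get_clock(), monitor.get_orientation())
E
```

```text
top [0.4042 0.3335 1.1125]
mixer [300.7 222.4] 0.9 [0.5084 0.4254 0.    ]
boss_top [292.2 221. ] 0.97 [0.5059 0.4398 0.066 ]
knob_grip [295.3 220.9] 0.68 [0.5048 0.4313 0.0785]
pointer [287.  227.3] 0.51 [0.4903 0.4505 0.08  ]
mark [297.2 231.8] 0.89 [0.4803 0.4283 0.067 ]
mark [390.4 197.3] 0.65 [0.5562 0.2089 0.067 ]
cover [393.3 197.2] 0.6 [0.566  0.1938 0.    ]
cover_fin [394.4 190.1] 0.69 [0.5731 0.1988 0.066 ]
cup [349.9 257.1] 0.86 [0.4201 0.3057 0.    ]
label_roll [339.6 149.1] 0.72 [0.6921 0.3244 0.    ]
label_roll [296.3 233.2] 0.26 [0.4818 0.4366 0.    ]
timer [243.1 254.7] 0.6 [0.4317 0.5687 0.    ]
forceps [432.4 256.1] 0.54 [0.4182 0.104  0.    ]
scene [-0.0998  0.7384  0.4436]
boss_top [295.4 216. ] 0.75 [0.5048 0.4326 0.066 ]
knob_grip [295.6 207.2] 0.57 [0.5168 0.4256 0.0785]
pointer [294.  220.4] 0.7 [0.4686 0.454  0.08  ]
pointer [367.1 207.3] 0.44 [0.4418 0.3022 0.08  ]
mark [303.6 223.2] 0.68 [0.47   0.4328 0.067 ]
cover [366.7 205.7] 0.92 [0.5683 0.2019 0.    ]
cover_fin [367.2 177.6] 0.64 [0.5884 0.19   0.066 ]
cover_fin [300.1 196.2] 0.46 [0.5791 0.3822 0.066 ]
cup [372.3 243.4] 0.93 [0.4261 0.2945 0.    ]
label_roll [298.2 195. ] 0.87 [0.7066 0.3209 0.    ]
timer [247.2 285.6] 0.95 [0.4305 0.5677 0.    ]
forceps [444.8 224. ] 0.73 [0.4062 0.1013 0.    ]
0.0187 1.2 [-3.1415  0.      0.2228]
```

View pics/top0.png

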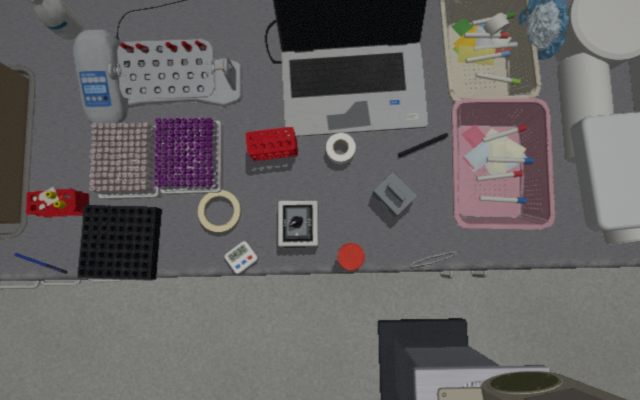

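View pics/scene0.png

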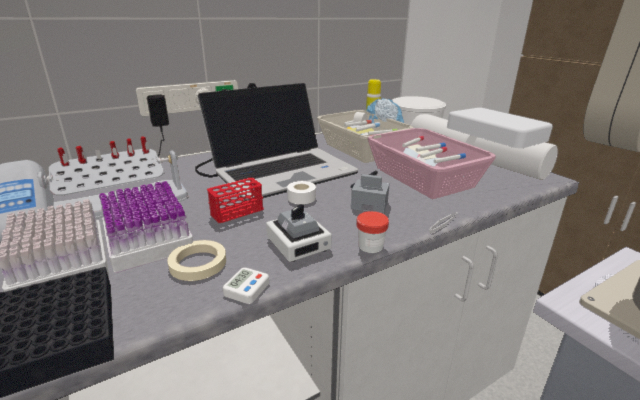

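The top view shows the mixer at about (298,223), the cover rotated at (394,195), the cup at (350,257), the timer at (241,257) and the roll at (340,149). Next I'll refine the mixer, cover and knob poses from depth.

Run:
```python
from h import *
np.set_printoptions(precision=4,suppress=True)
def rect(P,n):
    r=cv2.minAreaRect((P[:,:2]*1000).astype(np.float32)); 
    print(n,len(P),"c",np.array(r[0])/1000,"size",np.array(r[1]),"ang",r[2],"mean",P.mean(0))
p=cams.get_image("top"); W=cloud(p)
for nm,c,bands in(("mixer",(.508,.43),((.03,.1),(.034,.042),(.05,.1),(.062,.069),(.078,.095))),("cover",(.568,.198),((.03,.1),(.045,.06),(.07,.09)))):
    m=np.hypot(W[...,0]-c[0],W[...,1]-c[1])<.085
    for a,b in bands:
        s=m&(W[...,2]>a)&(W[...,2]<b)
        if s.sum()>3: rect(W[s],f"{nm} {a}-{b}")
for n in("top","scene"):
    p=cams.get_image(n)
    f=cv2.cvtColor(p["frame"],cv2.COLOR_RGB2BGR)
    if n=="top": a=f[193:253,262:332]; b=f[160:230,360:430]
    else: a=f[190:260,260:340]; b=f[165:220,335:405]
    cv2.imwrite(f"pics/{n}_crop.png",np.hstack([cv2.resize(a,(400,360),interpolation=cv2.INTER_CUBIC),cv2.resize(b,(400,360),interpolation=cv2.INTER_CUBIC)]))
i=[cv2.imread(f"pics/{n}_crop.png") for n in("top","scene")]
cv2.imwrite("pics/crops.png",cv2.resize(np.vstack(i),(660,594)))
```

```text
mixer 0.03-0.1 1812 c [0.5044 0.4302] size [ 94.2593 111.8053] ang 89.45726013183594 mean [0.5016 0.4293 0.0515]
mixer 0.034-0.042 622 c [0.504 0.43 ] size [ 94.0579 111.0653] ang 89.74060821533203 mean [0.5002 0.4279 0.0394]
mixer 0.05-0.1 733 c [0.5032 0.431 ] size [64.3394 69.1318] ang 88.62129974365234 mean [0.5021 0.4298 0.0667]
mixer 0.062-0.069 436 c [0.5035 0.4312] size [51.8892 66.1252] ang 89.21385192871094 mean [0.502  0.4303 0.0659]
mixer 0.078-0.095 68 c [0.5036 0.4311] size [10.2924 32.6983] ang 28.171371459960938 mean [0.5031 0.4312 0.0863]
cover 0.03-0.1 995 c [0.5678 0.1978] size [82.091  65.9261] ang 42.113521575927734 mean [0.566  0.1992 0.0564]
cover 0.045-0.06 812 c [0.5678 0.1978] size [82.091  65.9261] ang 42.113521575927734 mean [0.5666 0.1983 0.0532]
cover 0.07-0.09 131 c [0.5683 0.1976] size [49.1256 12.9258] ang 42.70795822143555 mean [0.5675 0.1979 0.0799]
```

View pics/crops.png

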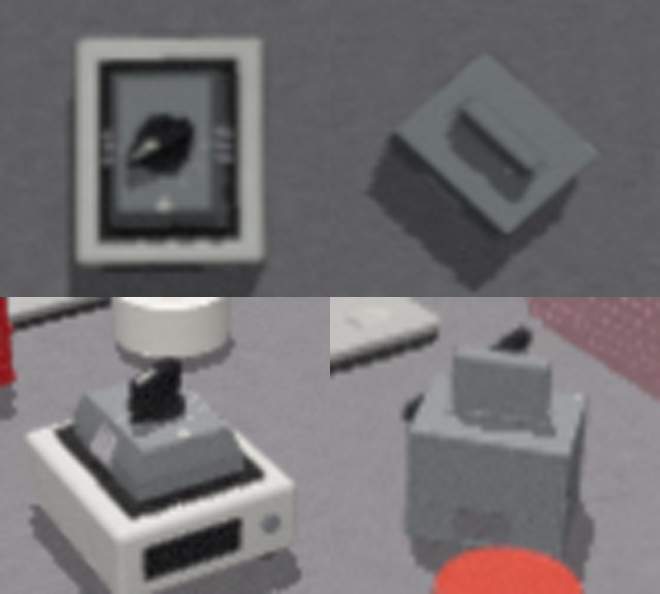

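Depth fits match the known sizes. Mixer centre is (0.504, 0.430) with yaw about -0.5°. The bar lies at 118°, so the knob is at about -1.07 rad. Cover is at (0.568, 0.198) with yaw 42°. Next I turn the knob.

Run:
```python
from h import *
np.set_printoptions(precision=3,suppress=True)
d=np.deg2rad; c=[.5036,.4308]; y0,y1=d(-61.8),d(-.6)
for k,xy,y in(("k0",c,y0),("k1",c,y1),("c0",[.568,.1977],d(42.3)),("c0b",[.568,.1977],d(42.3-180))):
    print(k,bot.inverse_kinematics([*xy,.1],[np.pi,0,y]))
P=np.array(monitor.get_tool_pos())
bot.move_linear([P[0],P[1],.40],vel=.25)
bot.move_pose([*c,.20],[np.pi,0,y0])
bot.grip(.38,40)
bot.move_linear([*c,.11],vel=.15)
hit=bot.move_linear([*c,.0745],vel=.04,guard=8)
print("hit",hit,monitor.get_tool_pos(),monitor.get_clock())
bot.grip(0,40)
print(monitor.get_gripper_width(),monitor.get_grip_force(),monitor.get_contact_force(),monitor.get_tool_pos())
p=cams.get_image("scene"); 
cv2.imwrite("pics/grip.png",cv2.resize(cv2.cvtColor(p["frame"],4)[130:280,220:380],(640,600)))
print(monitor.get_clock())
```

```text
k0 None
k1 [ 0.63   0.387  1.431 -0.     1.324  2.212]
c0 [ 0.25   0.231  1.62  -0.     1.29   1.082]
c0b [ 0.25   0.231  1.62   0.     1.29  -2.059]Traceback (most recent call last):
  File "<stdin>", line 8, in <module>
host.IKError: the arm cannot take that pose within its joint ranges
```

Run:
```python
from h import *
np.set_printoptions(precision=3,suppress=True)
d=np.deg2rad; c=[.5036,.4308]; y0=d(118.2)
bot.move_pose([*c,.20],[np.pi,0,y0])
bot.grip(.38,40)
bot.move_linear([*c,.11],vel=.15)
hit=bot.move_linear([*c,.0745],vel=.04,guard=8)
print("hit",hit,monitor.get_tool_pos(),monitor.get_clock())
bot.grip(0,40)
print(monitor.get_gripper_width(),monitor.get_grip_force(),monitor.get_contact_force(),monitor.get_tool_pos())
p=cams.get_image("scene"); 
cv2.imwrite("pics/grip.png",cv2.resize(cv2.cvtColor(p["frame"],4)[130:280,220:380],(640,600)))
print(monitor.get_clock())
```

```text
hit False [0.504 0.431 0.075] 8.3333
0.09780925960695216 41.041502952575684 [-6.73  -4.973  7.459] [0.503 0.43  0.075]
8.7083
```

View pics/grip.png

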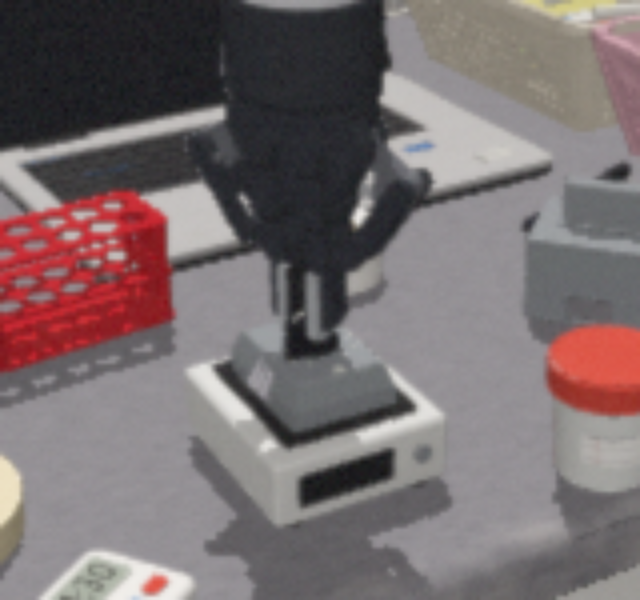

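The fingers hold the bar in the picture (pads around (305,310)). Now turn it.

Run:
```python
from h import *
np.set_printoptions(precision=3,suppress=True)
d=np.deg2rad; c=[.5034,.4306]
for y in(140,160,179.5):
    bot.move_pose([*c,.0745],[np.pi,0,d(y)])
print(monitor.get_tool_pos(),monitor.get_orientation(),monitor.get_torque(),monitor.get_contact_force(),monitor.get_gripper_width())
bot.sleep(.4)
bot.grip(.38)
bot.move_linear([*c,.20],vel=.15)
bot.move_pose([.568,.1977,.25],[np.pi,0,d(42.3-180)])
bot.grip(1.0)
p=cams.get_image("top"); W=cloud(p)
def rect(c,r,a,b,n):
    s=(np.hypot(W[...,0]-c[0],W[...,1]-c[1])<r)&(W[...,2]>a)&(W[...,2]<b)
    R=cv2.minAreaRect((W[s][:,:2]*1000).astype(np.float32)); print(n,s.sum(),R)
rect(c,.03,.078,.095,"bar"); rect(c,.085,.034,.042,"box"); rect(c,.06,.05,.1,"boss")
s=p["frame"]; cv2.imwrite("pics/knob.png",cv2.resize(cv2.cvtColor(s,4)[193:253,262:332],(560,480),interpolation=cv2.INTER_CUBIC))
print(monitor.get_clock())
```

```text
[0.502 0.43  0.075] [-3.14  -0.003  3.134] [-1.075  1.411  0.025] [-7.078 -6.719  9.296] 0.09892965154483896
bar 72 ((503.8044738769531, 431.493896484375), (9.890192031860352, 32.606781005859375), 89.67962646484375)
box 624 ((504.04913330078125, 430.10797119140625), (93.95919036865234, 111.0317611694336), 89.26809692382812)
boss 733 ((503.3700256347656, 431.13525390625), (64.21051788330078, 69.30852508544922), 89.04534149169922)
13.4083
```

View pics/knob.png

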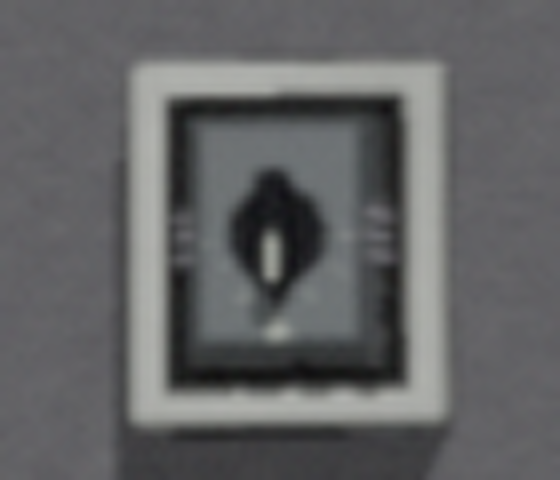

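The pointer now stands at the mark (tip near (272,300), mark at (275,328); bar at 89.7°, box at 89.3°). The grip forces show a camera bias of about (+1.4,+1.2) mm, so I correct for that and take the cover by its fin.

Run:
```python
from h import *
np.set_printoptions(precision=4,suppress=True)
d=np.deg2rad; f=[.5667,.1966]; y=d(42.4-180)
bot.grip(.5,100)
bot.move_pose([*f,.15],[np.pi,0,y])
bot.move_linear([*f,.095],vel=.15)
print("hit",bot.move_linear([*f,.057],vel=.04,guard=8),monitor.get_tool_pos())
bot.grip(0,100)
print("grip",monitor.get_gripper_width(),monitor.get_grip_force(),monitor.get_contact_force(),monitor.get_tool_pos(),monitor.get_orientation())
bot.move_linear([*f,.15],vel=.1)
bot.sleep(.3)
print(monitor.get_gripper_width(),monitor.get_contact_force(),monitor.get_tool_pos())
bot.move_linear([.5025,.4300,.19],vel=.15,rot=[np.pi,0,d(179.4)])
bot.sleep(.3)
print(monitor.get_contact_force(),monitor.get_tool_pos(),monitor.get_orientation(),monitor.get_clock())
ims=[]
for n,s in(("scene",np.s_[90:270,230:390]),("top",np.s_[170:270,240:350])):
    p=cams.get_image(n); ims.append(cv2.resize(cv2.cvtColor(p["frame"],4)[s],(400,450)))
cv2.imwrite("pics/hover.png",np.hstack(ims))
```

```text
hit False [0.567  0.1967 0.0574]
grip 0.11904688924045019 97.67960786819458 [ 0.9186 -0.6515  1.9802] [0.5671 0.1966 0.0574] [-3.1411  0.0006 -2.4016]
0.12071620741398759 [-0.4108 -0.8477 -0.912 ] [0.5664 0.1965 0.1495]
[ 0.0875 -0.0805 -1.9195] [0.5026 0.4297 0.19  ] [-3.1416  0.0001  3.1308] 19.8583
```

View pics/hover.png

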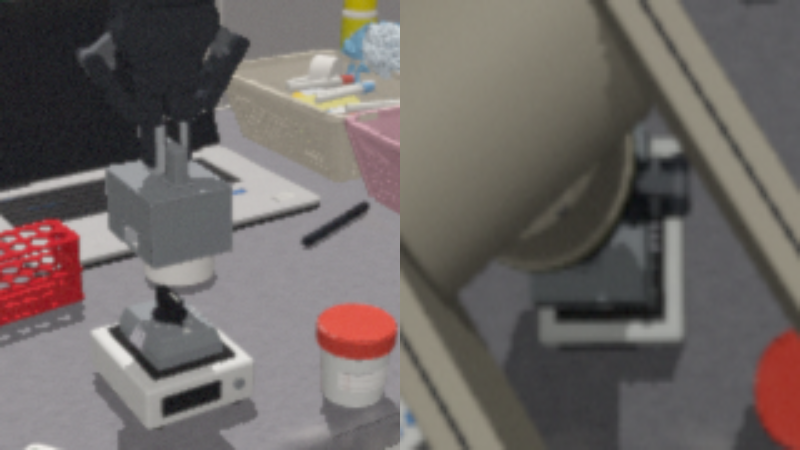

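The cover hangs level over the boss (left view: cover centre (170,220), mixer (170,365)). Now I lower it over the boss with a force guard.

Run:
```python
from h import *
np.set_printoptions(precision=4,suppress=True)
c=[.5025,.4300]
bot.move_linear([*c,.135],vel=.1)
for z in(.122,.116,.1115):
    h=bot.move_linear([*c,z],vel=.02,guard=7)
    print(z,h,monitor.get_contact_force(),monitor.get_torque(),monitor.get_tool_pos())
    if h: break
print(monitor.get_orientation(),monitor.get_clock())
```

```text
0.122 False [-0.7126 -0.0178 -1.9821] [-0.0148 -0.0057 -0.0197] [0.5025 0.43   0.122 ]
0.116 False [-0.6624  0.8827 -2.4238] [-0.0418  0.0015  0.0239] [0.5024 0.4299 0.1157]
0.1115 False [ 0.721  -1.0103  0.0487] [-0.0425 -0.0532  0.0577] [0.5026 0.4301 0.1117]
[3.1414 0.0003 3.1311] 22.2833
```

Run:
```python
from h import *
np.set_printoptions(precision=4,suppress=True)
c=[.5025,.4300]
for z in(.108,.105,.102,.0995,.098,.097,.096,.095,.094):
    bot.move_linear([*c,z],vel=.02); bot.sleep(.15)
    F=np.array(monitor.get_contact_force()); print(z,F,monitor.get_tool_pos(),monitor.get_gripper_width())
    if z<.1 and F[2]>20: break
bot.sleep(.5)
print(monitor.get_contact_force(),monitor.get_tool_pos(),monitor.get_orientation(),monitor.get_grip_force(),monitor.get_clock())
W=cloud(cams.get_image("scene"))
p=cams.get_image("scene"); cv2.imwrite("pics/press.png",cv2.resize(cv2.cvtColor(p["frame"],4)[150:270,240:370],(650,600)))
```

```text
0.108 [ 0.4416 -0.6906  5.0421] [0.5032 0.4304 0.1091] 0.11713214765175886
0.105 [ 0.0652  0.8808 -2.3225] [0.502  0.4298 0.1042] 0.1156759011841901
0.102 [-0.2574  0.9791 -6.0168] [0.5022 0.4298 0.1014] 0.11467145979534223
0.0995 [-0.4347  0.3423  2.2061] [0.503  0.4302 0.1002] 0.12060478684462454
0.098 [-0.8012 -0.554   6.5931] [0.5032 0.4305 0.0992] 0.11415553451666788
0.097 [-1.6844 -1.5272  8.8336] [0.5032 0.4305 0.0986] 0.11909229838583661
0.096 [-2.0918 -3.1526 10.8624] [0.5033 0.4306 0.0981] 0.12096338999639357
0.095 [-3.4786 -3.6908 14.5889] [0.5033 0.4307 0.0977] 0.11425977300146002
0.094 [-6.4393 -5.4924 20.7907] [0.5034 0.4307 0.0977] 0.1154689294678119
[-6.3011 -5.315  20.2351] [0.5034 0.4307 0.0976] [3.1398 0.0025 3.1312] 101.63874864578247 26.5833
```

View pics/press.png

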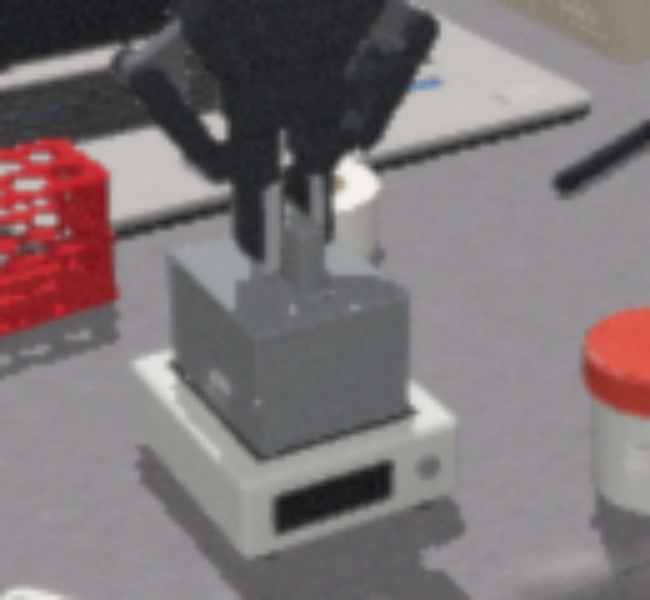

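The cover sits on the seal with the catch in its window (picture (220,380)). The rim is about 0.5 mm above the box top, with about 20 N of downward push and the grip held.

Run:
```python
from h import *
print(bot.hand_in(), monitor.get_contact_force(), monitor.get_clock())
```

```text
the job is handed in; nothing more can be done
the job is handed in; nothing more can be done
```

I turned the knob to the mark, snapped the cover home over the boss and handed the job in at about 27 s, still gripping the cover and pressing it on the seal with about 20 N; the arm went near none of the bystanders, and no verdict came back.

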